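# Lock the calibration module away behind hasp and pin

## Robot

A 6-joint arm with a two-finger parallel gripper is mounted at the origin on the work surface. World frame = base frame: x ahead of the robot, y to its left, z up, the work surface at z = 0. Lengths are in m, angles in degrees, forces in N, time in s.
With the tool pointing down it reaches from about 0.4 to 0.825 m from the base axis. Payload 7 kg.
Tool frame: the origin (TCP) lies at the very end of the fingers, on their centre line; the grasp point (between the pads) lies 19 mm behind it (ctrl.hold_point_z is the distance from the TCP to the grasp point, in m); z points along the fingers, y is the line along which they close (so a half turn about z gives the same grasp; the last joint's range is limited). The gripper opens to 88 mm and grips with 3 to 60 N. Pads are 19 mm wide; open, the fingers measure 130 mm over their backs; the gripper's body (78 mm by 193 mm) begins 47 mm behind the grasp point.
Start: joints at [-49.727, 20.546, 0.682, 0, -70.136, -16.507], TCP at [0.272, -0.618, 0.227] pointing down, gripper open.
Joint ranges: [-176.03, 176.03], [-82.01, 121.73], [-58.28, 71.71], [-173.87, 95.51], [-174.79, -0.11], [-173.66, 173.66]. Speed limits (degrees/s): [136.94, 136.94, 172.46, 180, 180, 180].

## Interface

Orientations are given as [roll, pitch, yaw] about the fixed x, y, z axes, in that order (R = Rz(yaw) Ry(pitch) Rx(roll)).
In Python, from plant import sensors, viewer, workorder, ctrl gives the robot as it stands.
- The arm moves only by the shell command python3 -m pendant 'ROWS'. ROWS is JSON, a list of rows, each a list of 3 entries, a list of its own where there are three numbers: the opening, from -1 (shut) to 1 (fully open), so that 0 is half open, then the shift along the tool's x, y, z in m, then the turn, a rotation vector about the tool's x, y, z in degrees. A call has 1 to 10 rows; each row is the pose to reach, as a shift and turn from the pose commanded when the call began, along the tool's axes at that moment; what a row does not reach only later rows make up. A row lasts 1/12 s, in which the tool goes at most 41.7 mm and 7.16 degrees, less where a joint would pass 70% of its speed; a pose out of reach is approached as far as the arm can. A call with a gripper value outside its range is refused whole. The fingers move at their own pace and stop on an object; the grip force is fixed at half the most. Time passes only in rows, so rows that repeat a pose let the fingers close. It gives the time, the measured TCP pose, the force, the opening and the grip force at its end, in the units of the state.
- sensors.get_obs(): the state, without advancing time (a new reading comes with each control period).
- viewer.snapshot(name): name is "scene" or "top" or "wrist"; returns the picture (480x640x3 uint8, red, green, blue); there is no depth.
- viewer.camera_params(name): a dict with "fx", "fy", "cx", "cy" (pixels), "extrinsics" (4x4, takes a point from world to camera coordinates). Camera axes: x right, y up, looking along -z (the intrinsics and any distortion apply to the point x, -y, -z); pixel columns grow to the right and rows downward; lengths in m; the calibration is good to about 2 mm. A picture is of the moment at which its call begins: read the wrist's pose just before it. camera_params takes no time and is no camera call; for the wrist camera it gives the pose at the moment of the call.
- workorder.close_job(): hands the job in; it is judged then, once.
The state is a dict: "clock": time; "joint_pos": joint angles; "qvel": joint speeds; "tau": joint torques, N m; "tool_pos": TCP position; "orientation": TCP orientation; "force": force on the tool from outside, world axes, zero at the start; "moment": the same for the moment, N m; "opening": finger opening in m; "gripper_force": force on a finger pad.
Only numpy, scipy, OpenCV 4.12 (cv2) and the standard library are available. Lean on these libraries where they do the work, as an engineer would, in place of code of your own. Each camera call takes 0.05 s, during which the arm holds its last target. There are 200 camera calls.

## Task

Set the aluminium module with the two round connectors gently down, flat, in the open drawer of the grey bench store, then push the drawer fully home. Then swing the hasp right over its staple and drop the thick-collared retaining pin from the rack down through the staple's loop until its collar rests on it, so that the hasp is held shut. Leave everything else on the bench where it is.

Things in the scene. Friction and masses are not known exactly. Their poses are not given: they have to be found in the camera images.
- module: calibration module: bare aluminium box 70 (its x) x 40 (its y) x 34 high with two round steel connectors 12 across standing 11 out of its +x end, paper label on top; 0.15 to 0.3 kg; origin centre of underside, upright at the start. It and the blank box may stand in either of two places left of the store
- store: fixed grey steel bench store holding one drawer: 215 wide, 220 deep, 76 high, roof 70 to 76 above the bench; yawed up to 0.2 rad. Origin at bench level in its front plane, 7.5 left of the middle of its width; x points from its front to its back (away from the robot), y to the left seen from the robot, z up
- drawer_floor (a point): centre of the drawer's inner floor, 11 above the bench; moves with the drawer; axes parallel to the store's. Inside 180 (x) x 154 (y); side walls rise 42 above the floor; the inner face of the front panel is at its x = -92, the panel is 8 thick, top 67 above the bench. Only the pulled-out part in front of the store's front plane is open to above; the store's roof covers the rest
- drawer (a joint): drawer opening in m: 0 fully home (hard stop), grows as it comes out towards the robot (store's -x), at most 0.17; starts 0.13 to 0.155. Friction about 1.5 N, stays where it is left. Home, its front panel is flush with the store's front plane
- drawer_lip (a point): middle of the front face of the drawer's pull lip, where it can be pushed; the lip is 38 wide (y), 10 high, 55 to 65 above the bench, stands 12 out of the front panel, on the panel's left half; axes as the store
- staple_eye (a point): centre of the eye of the staple, 58 above the bench, moves with the drawer, axes as the store's. Level U of 6 mm steel bar standing 33 out of the drawer front, 91 right of the lip's middle; eye open above and below, 14 clear in y; cross bar's inner side 9 in front of this point; bar tops 61 above the bench. With the hasp shut its outer face is 12 behind this point: 14 (y) x 21 (x) is left for the pin
- hasp_hinge (a point): on the hasp's upright hinge axis, 58 above the bench (mid-height of the strap), at the right end of the store's front; fixed, axes as the store's. The hasp is a steel strap 125 long from this axis, 4 thick, 46 to 70 above the bench, with a slot 34 long x 12 high centred 68 from the axis that goes over the staple; the 40 mm beyond the slot is plain and good to push on
- hasp (a joint): hasp angle in rad: 0 shut, flat along the store's front (strap points to the store's +y, staple through the slot); grows as it swings out: at 1.57 it points to the store's -x, beyond that outwards to the right; up to 2.4, starts 1.3 to 1.9. Stiff hinge (0.03 N m): stays where it is left
- pin: retaining pin, steel, one solid of revolution, 50 g: shank 8 across, 45 long with bevelled tip, collar 20 across and 4 thick above it, then a round grip 12 across from 49 to 82 above the tip, small rim 15 across up to 87; origin at its lower tip, z up along it. Starts standing in one of the rack's two holes with its collar on the rack top
- pin_collar (a point): on the pin's axis at the underside of the collar, 45 above the tip
- rack: fixed wooden rack 120 (x) x 44 (y) x 55 high, right of the store, two holes at its x = -35 and +35 mm; origin centre of underside
- blank_box: look-alike, not to be used: plain aluminium box 66 x 52 x 30 with a flat mounting flange 86 x 52 x 4 at its foot and no connectors; origin centre of underside
- trimmer: trimming tool, not to be used: same steel as the pin, in the rack's other hole; slender round handle 8 across rising 55 above the rack, small 15 mm collar; origin at its lower tip
- spool: green spool 60 across, 40 high; bystander; origin centre of underside
- capacitor: standing aluminium can 36 across, 55 high; bystander; origin centre of underside
- shell: red-orange plastic housing half, open tray 75 x 120 x 32; bystander; origin centre of underside
- board: green circuit board 55 x 80, 13 high; bystander; origin centre of underside
- marker_a: marker pen 135 long, 18 thick, lying, with orange cap; bystander; origin under its middle, x along it
- marker_b: marker pen 135 long, 18 thick, lying, with blue cap; bystander; origin under its middle, x along it
Not all that is in view belongs to the job. Leave any blue look-alike of the module alone.

How it is judged:
By the outcome, as a careful person would: the job done as asked, in the order asked, and still so for the second after the job is handed in, with the robot touching nothing.
It also fails if it takes over 72 s, if anything falls off the work surface, if the arm or the gripper's body presses on something with over 40 N, if the wrist force passes 120 N, or if a joint passes its speed limit or range.

## Working session

There is one attempt and no reset: what is moved stays moved. The work goes in short steps, Python scripts to look and compute and a shell command to move; the robot and the scene stay as the last step left them, time stands still between calls to the robot, and variables do not carry over. Pictures are saved under pics/ and viewed, at most 10 in all, crops included, and the job is handed in when it is done.

```bash
ls; mkdir -p pics
python3 - <<'E'
from plant import sensors, viewer, ctrl
import cv2,numpy as np
print(sensors.get_obs()); print(ctrl.hold_point_z)
for n in ("scene","top"):
    p=viewer.camera_params(n); print(n,{k:np.round(v,4).tolist() if hasattr(v,'shape') else v for k,v in p.items()})
    cv2.imwrite(f"pics/{n}0.png",viewer.snapshot(n)[:,:,::-1])
E
```

```text
pics
{'clock': 0.0, 'joint_pos': array([-4.97267832e+01,  2.05919323e+01,  6.34382358e-01, -1.98727829e-02,
       -7.01366519e+01, -1.65049485e+01]), 'qvel': array([-0.03127252,  0.02208751, -0.00091238,  0.08868778,  0.00751115,
        0.12365938]), 'tau': array([-2.67394062e-04, -5.82719278e+01,  2.93058783e+01,  6.99735135e+00,
        6.84848113e-03, -1.91575682e-04]), 'tool_pos': array([ 0.27180679, -0.61732172,  0.22562249]), 'orientation': array([ 1.79904372e+02, -8.85321939e-03, -1.56238492e+02]), 'force': array([-0.31014329,  0.72082402, -0.05853013]), 'moment': array([-0.01615465,  0.00063484, -0.02057177]), 'gripper_force': 0.0, 'opening': 0.08736870794405978}
0.0188
scene {'fx': 488.03804723022773, 'fy': 488.03804723022773, 'cx': 317.15038511195456, 'cy': 233.92792016060974, 'extrinsics': [[0.8056, 0.5924, -0.0089, -0.3874], [-0.4411, 0.6098, 0.6584, 0.187], [0.3955, -0.5265, 0.7526, -1.4368], [0.0, 0.0, 0.0, 1.0]]}
top {'fx': 486.83314283000306, 'fy': 486.83314283000306, 'cx': 326.1175316243898, 'cy': 240.10214184423359, 'extrinsics': [[-0.0185, -0.9998, -0.0066, -0.0172], [0.9963, -0.019, 0.0839, -0.5168], [-0.084, -0.005, 0.9965, -1.0719], [0.0, 0.0, 0.0, 1.0]]}
```

View pics/top0.png

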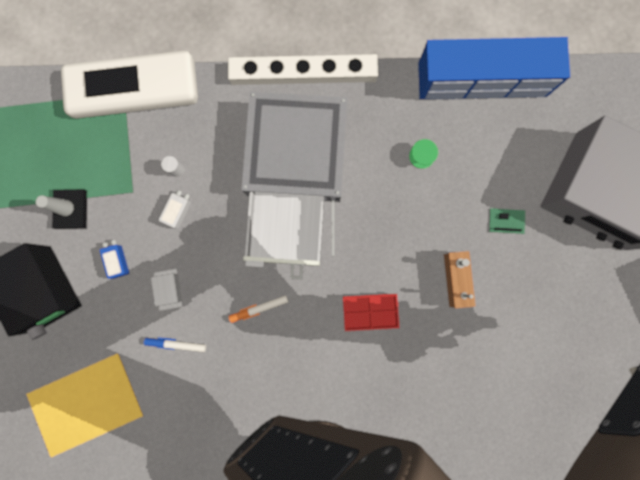

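View pics/scene0.png

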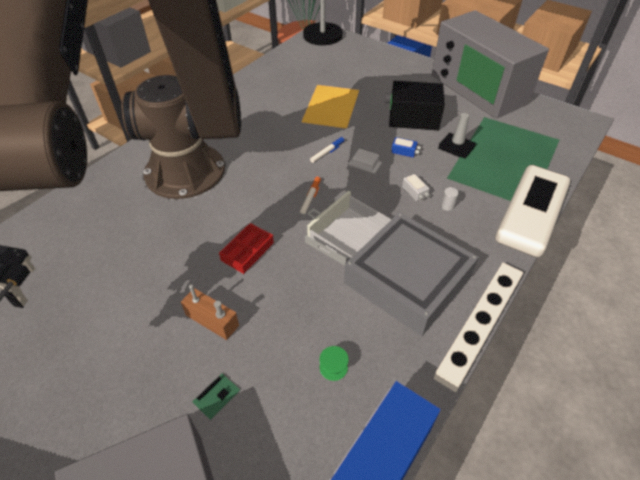

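Candidates (top view): module = box with white label and connectors at (174,209). Look-alikes: the blue-banded box (113,260) and the blank flanged box (166,289). Pin or trimmer: rack holes at (463,263) and (466,296). I'll check the choice in close crops.

```bash
cat > h.py <<'E'
import numpy as np
from plant import viewer
def ray(P,u,v):
    E=np.array(P["extrinsics"]);R=E[:3,:3];c=-R.T@E[:3,3]
    d=R.T@np.array([(u-P["cx"])/P["fx"],-(v-P["cy"])/P["fy"],-1.]);return c,d
def pz(P,u,v,z):
    c,d=ray(P,u,v);return c+d*(z-c[2])/d[2]
def proj(P,X):
    E=np.array(P["extrinsics"]);q=E[:3,:3]@np.asarray(X)+E[:3,3]
    return P["cx"]-P["fx"]*q[0]/q[2],P["cy"]+P["fy"]*q[1]/q[2]
E
python3 - <<'E'
import cv2,numpy as np
a=cv2.imread("pics/top0.png")
def c(x0,y0,x1,y1,s): return cv2.resize(a[y0:y1,x0:x1],None,fx=s,fy=s,interpolation=cv2.INTER_CUBIC)
m=np.zeros((600,800,3),np.uint8)
m[:,:360]=c(235,85,355,285,3)
m[:300,370:670]=c(150,184,200,234,6)
m[310:600,370:660]=c(436,247,494,305,5)
cv2.imwrite("pics/m1.png",m)
E
```

```text
(no output)
```

View pics/m1.png

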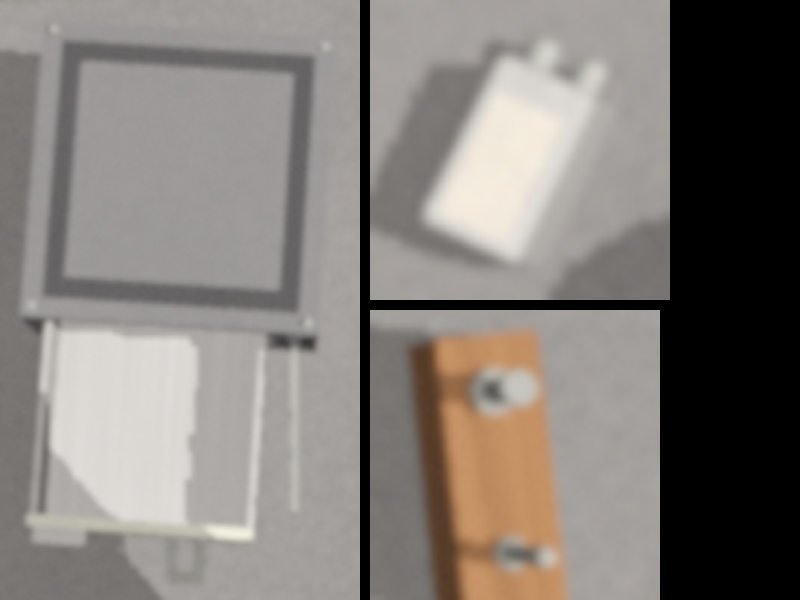

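The crops confirm both choices. The module has its two connectors at its top right. The thick pin is in the far rack hole (montage 518,387) and the thin trimmer is in the near one. Next I'll work out positions.

Run:
```python
from h import *
P=viewer.camera_params("top")
def f(n,pts,z,ox,oy,s,bx=0,by=0):
    r=[pz(P,ox+(u-bx)/s,oy+(v-by)/s,z)*1000 for u,v in pts]
    for p in r: print(n,np.round(p[:2],1))
    return r
S=dict(ox=235,oy=85,s=3)
r=f("roof FL FR BR BL",[(22,317),(315,333),(333,40),(39,25)],.076,**S)
for i in range(4):
    d=r[(i+1)%4]-r[i];print(np.linalg.norm(d),np.degrees(np.arctan2(d[1],d[0])))
r=f("panel front L,R",[(26,526),(254,541)],.067,**S);d=r[0]-r[1];print(np.linalg.norm(d),np.degrees(np.arctan2(d[1],d[0])))
f("lip front mid",[(58,545)],.065,**S)
f("staple bar: outer front, ctr between legs",[(185,581),(187,555)],.061,**S)
f("hasp hinge,end",[(294,338),(294,511)],.070,**S)
r=f("mod BL,BR,FR,FL",[(497,52),(603,92),(520,264),(424,214)],.034,150,184,6,370,0)
print("c",np.mean(r,0))
for i in range(4):
    d=r[(i+1)%4]-r[i];print(np.linalg.norm(d),np.degrees(np.arctan2(d[1],d[0])))
f("pin rim",[(519,387)],.0970,436,247,5,370,310); f("pin collar",[(491,390)],.059,436,247,5,370,310)
r=f("rack FR..",[(436,338),(538,332),(566,595)],.055,436,247,5,370,310);d=r[1]-r[2];print(np.degrees(np.arctan2(d[1],d[0])))
```

```text
roof FL FR BR BL [622.1 151.4]
roof FL FR BR BL [606.4 -58.8]
roof FL FR BR BL [822.1 -76.4]
roof FL FR BR BL [837.9 138.1]
210.75280772223945 -94.28869875860279
216.43503452538118 -4.672967269500521
215.06469226055555 85.78814901995894
216.16063481615646 176.46943159863952
panel front L,R [472.3 150.7]
panel front L,R [458.6 -12.3]
163.60814304948423 85.16721425649084
lip front mid [458.4 128.2]
staple bar: outer front, ctr between legs [431.   37.8]
staple bar: outer front, ctr between legs [449.6  36.1]
hasp hinge,end [604.1 -43.7]
hasp hinge,end [479.3 -41.3]
mod BL,BR,FR,FL [628.8 318.7]
mod BL,BR,FR,FL [612.9 278.9]
mod BL,BR,FR,FL [548.8 309.5]
mod BL,BR,FR,FL [568.3 345.4]
c [589.68818231 313.12579937  34.        ]
42.850024924141884 -111.78547373442426
70.94524005805192 154.4777258186348
40.85807300382269 61.62921722232425
66.15089430125248 -23.831904643078477
pin rim [ 458.  -316.8]
pin collar [ 458.2 -315.3]
rack FR.. [ 481.3 -293.5]
rack FR.. [ 483.1 -337.8]
rack FR.. [ 369.7 -344.9]
3.5944936026766685
```

```bash
cat >> h.py <<'E'
def plan(x,y,z,yaw):
    from plant import sensors
    from scipy.spatial.transform import Rotation as R
    o=sensors.get_obs();R0=R.from_euler("xyz",o["orientation"],degrees=True)
    s=R0.inv().apply(np.array([x,y,z])/1000-o["tool_pos"])
    t=(R0.inv()*R.from_euler("xyz",[180,0,yaw],degrees=True)).as_rotvec(degrees=True)
    print("shift",np.round(s,4).tolist(),"turn",np.round(t,2).tolist(),"F",np.round(o["force"],1),"t",o["clock"])
E
python3 -c "
from h import *
plan(590,313,220,155)"
```

```text
shift [-0.6661, 0.7233, 0.0067] turn [0.08, -0.04, 48.76] F [-0.4  0.2  0.3] t 0.1
```

```bash
A='[1,[-0.666,0.723,0.007],[0,0,48.8]]'; python3 -m pendant '[[1,[-0.666,0.723,0.007],[0,0,48.8]],[1,[-0.666,0.723,0.007],[0,0,48.8]],[1,[-0.666,0.723,0.007],[0,0,48.8]],[1,[-0.666,0.723,0.007],[0,0,48.8]],[1,[-0.666,0.723,0.007],[0,0,48.8]],[1,[-0.666,0.723,0.007],[0,0,48.8]],[1,[-0.666,0.723,0.007],[0,0,48.8]],[1,[-0.666,0.723,0.007],[0,0,48.8]],[1,[-0.666,0.723,0.007],[0,0,48.8]],[1,[-0.666,0.723,0.007],[0,0,48.8]]]'; python3 -c "
from h import *
plan(590,313,220,155)"
```

```text
clock: 0.93
tool_pos: [0.401, -0.2406, 0.2238]
orientation: [180.0, -0.0, 154.9]
force: [0.7, 0.2, -0.0]
opening: 0.0877
gripper_force: 0.0
shift [0.0634, 0.5816, 0.0039] turn [0.01, -0.0, -0.07] F [ 0.7  0.2 -0. ] t 0.9333
```

```bash
python3 -m pendant '[[1,[0.042,0.388,0.004],[0,0,0]],[1,[0.042,0.388,0.004],[0,0,0]],[1,[0.042,0.388,0.004],[0,0,0]],[1,[0.042,0.388,0.004],[0,0,0]],[1,[0.042,0.388,0.004],[0,0,0]],[1,[0.042,0.388,0.004],[0,0,0]],[1,[0.042,0.388,0.004],[0,0,0]],[1,[0.042,0.388,0.004],[0,0,0]],[1,[0.042,0.388,0.004],[0,0,0]],[1,[0.042,0.388,0.004],[0,0,0]]]' | head -3; python3 -m pendant '[[1,[0.021,0.193,0],[0,0,0]],[1,[0.021,0.193,0],[0,0,0]],[1,[0.021,0.193,0],[0,0,0]],[1,[0.021,0.193,0],[0,0,0]],[1,[0.021,0.193,0],[0,0,0]],[1,[0.021,0.193,0],[0,0,0]],[1,[0.021,0.193,0],[0,0,0]]]'; python3 -c "
from h import *
import cv2
plan(590,313,220,155)
P=viewer.camera_params('wrist')
im=viewer.snapshot('wrist')[:,:,::-1].copy()
import pickle;pickle.dump(P,open('w1.pkl','wb'))
for x in (625,555):
  for y in (-20,20):
    pass
cv2.imwrite('pics/w1.png',im)
print(proj(P,[.590,.313,.034]))
E=np.array(P['extrinsics']);print(-E[:3,:3].T@E[:3,3])
"
```

```text
clock: 1.77
tool_pos: [0.5284, 0.1311, 0.2193]
orientation: [180.0, 0.0, 155.1]
clock: 2.35
tool_pos: [0.5895, 0.3118, 0.2182]
orientation: [-179.9, -0.1, 155.1]
force: [-0.2, -1.2, 0.1]
opening: 0.0877
gripper_force: 0.0
shift [0.0001, 0.0013, -0.0018] turn [-0.13, -0.06, 0.05] F [-0.2 -1.2  0.1] t 2.35
(np.float64(322.9248657031167), np.float64(211.69792036271838))
[0.52506097 0.34163057 0.37757379]
```

View pics/w1.png

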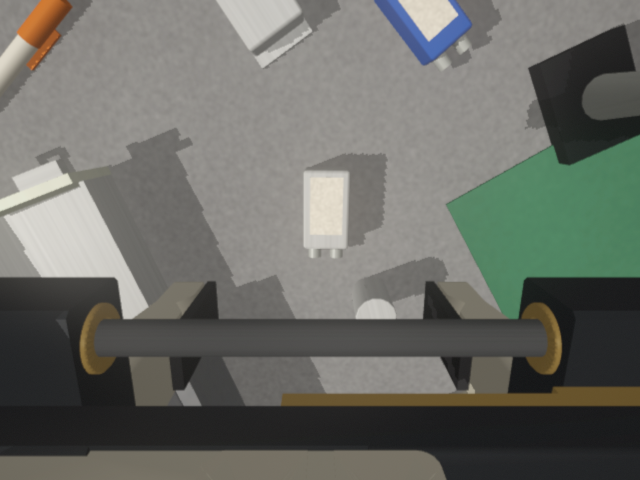

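The wrist view shows the module top with corners (303,171) to (348,248) and centre (326,209.5). It is square to the tool, with the connectors pointing down the image.

```bash
python3 -c "
from h import *
import pickle
P=pickle.load(open('w1.pkl','rb'))
c=pz(P,326,209.5,.034)*1000;print(c)
T=viewer.camera_params('top');print(pz(T,170,160,.055))
plan(c[0],c[1],60,155);plan(c[0],c[1],8,155)"
```

```text
[589.35898967 316.23174694  34.        ]
[0.6980117  0.31504133 0.055     ]
shift [0.0022, 0.0053, 0.1587] turn [-0.1, -0.05, 0.0] F [ 0.4 -0.3 -0.9] t 2.4
shift [0.0022, 0.0054, 0.2107] turn [-0.1, -0.05, 0.0] F [ 0.4 -0.3 -0.9] t 2.4
```

```bash
python3 -m pendant '[[1,[0.001,0.004,0.16],[0,0,0]],[1,[0.001,0.004,0.16],[0,0,0]],[1,[0.001,0.004,0.16],[0,0,0]],[1,[0.001,0.004,0.16],[0,0,0]],[1,[0.001,0.004,0.18],[0,0,0]],[1,[0.001,0.004,0.195],[0,0,0]],[1,[0.001,0.004,0.205],[0,0,0]],[1,[0.001,0.004,0.210],[0,0,0]],[1,[0.001,0.004,0.210],[0,0,0]],[1,[0.001,0.004,0.210],[0,0,0]]]'; python3 -m pendant '[[0,[0,0,0],[0,0,0]],[-0.3,[0,0,0],[0,0,0]],[-0.3,[0,0,0],[0,0,0]],[-0.5,[0,0,0],[0,0,0]],[-0.5,[0,0,0],[0,0,0]],[-0.5,[0,0,0],[0,0,0]],[-0.5,[0,0,0],[0,0,0]],[-0.5,[0,0,0],[0,0,0]]]'
```

```text
clock: 3.23
tool_pos: [0.5911, 0.3146, 0.011]
orientation: [179.9, 0.0, 155.0]
force: [0.1, 0.8, 0.8]
opening: 0.0877
gripper_force: 0.0
clock: 3.9
tool_pos: [0.5907, 0.3148, 0.0099]
orientation: [180.0, 0.0, 155.0]
force: [2.0, 0.1, -1.7]
opening: 0.04
gripper_force: 7.2
```

```bash
python3 -m pendant '[[-1,[0,0,0],[0,0,0]],[-1,[0,0,0],[0,0,0]],[-1,[0,0,-0.03],[0,0,0]],[-1,[0,0,-0.06],[0,0,0]],[-1,[0,0,-0.1],[0,0,0]],[-1,[0,0,-0.14],[0,0,0]],[-1,[0,0,-0.15],[0,0,0]],[-1,[0,0,-0.15],[0,0,0]]]'; python3 -c "
from h import *
th=np.radians(-4.4);ex=np.array([np.cos(th),np.sin(th)]);ey=np.array([-ex[1],ex[0]])
FL=np.array([622.1,151.4]);O=FL-100*ey;print('O',O, 'FR pred',FL-215*ey)
pf=np.array([[472.3,150.7],[458.6,-12.3]]);print([( (p-O)@ex,(p-O)@ey) for p in pf])
for n,p in dict(lip=[458.4,128.2],st=[431,37.8],st2=[449.6,36.1],hinge=[604.1,-43.7],he=[479.3,-41.3]).items(): print(n,(np.array(p)-O)@ex,(np.array(p)-O)@ey)
t=O-72*ex+0*ey
print(t);plan(t[0],t[1],150,175.6)"
```

```text
clock: 4.57
tool_pos: [0.5923, 0.3159, 0.1645]
orientation: [179.6, 0.2, 155.0]
force: [-0.4, 0.3, -1.5]
opening: 0.0397
gripper_force: 30.0
O [614.42809719  51.69472478] FR pred [605.60540895 -62.96634173]
[(np.float64(-149.30479896390386), np.float64(87.8095526600437)), (np.float64(-150.45922008474125), np.float64(-75.7610966382817))]
lip -161.4376540870047 64.30947124397522
st -181.82149935535787 -27.926198928013193
st2 -163.14589581612154 -28.194214683640126
hinge -2.9790671525422323 -95.90593446575488
he -127.59537629796624 -103.08754257063724
[542.64029903  57.2184948 ]
shift [-0.0644, -0.2555, 0.013] turn [0.34, 0.25, -20.62] F [-0.4  0.3 -1.5] t 4.5667
```

```bash
python3 -m pendant '[[-1,[-0.0644,-0.2555,0.012],[0.3,0.2,-20.6]],[-1,[-0.0644,-0.2555,0.012],[0.3,0.2,-20.6]],[-1,[-0.0644,-0.2555,0.012],[0.3,0.2,-20.6]],[-1,[-0.0644,-0.2555,0.012],[0.3,0.2,-20.6]],[-1,[-0.0644,-0.2555,0.012],[0.3,0.2,-20.6]],[-1,[-0.0644,-0.2555,0.012],[0.3,0.2,-20.6]],[-1,[-0.0644,-0.2555,0.012],[0.3,0.2,-20.6]],[-1,[-0.0644,-0.2555,0.012],[0.3,0.2,-20.6]],[-1,[-0.0644,-0.2555,0.012],[0.3,0.2,-20.6]]]'; python3 -c "
from h import *
plan(542.6,57.2,21,175.6)
import cv2
cv2.imwrite('pics/t2.png',cv2.resize(viewer.snapshot('top')[80:290,200:370,::-1],None,fx=2.8,fy=2.8,interpolation=2))"
```

```text
clock: 5.32
tool_pos: [0.54, 0.0547, 0.1468]
orientation: [-179.7, -0.3, 175.4]
force: [0.0, 0.8, -1.7]
opening: 0.04
gripper_force: 30.0
shift [-0.0031, 0.0033, 0.1258] turn [-0.29, -0.34, -0.16] F [ 0.   0.8 -1.7] t 5.3167
```

View pics/t2.png

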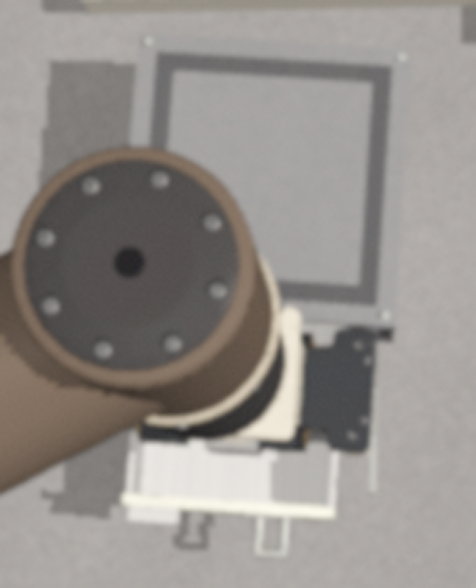

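The top view shows the gripper over the open drawer. The panel, staple and hasp are clear of it, so I'll lower slowly.

```bash
python3 -m pendant '[[-1,[-0.003,0.003,0.04],[-0.3,-0.3,0]],[-1,[-0.003,0.003,0.075],[-0.3,-0.3,0]],[-1,[-0.003,0.003,0.1],[-0.3,-0.3,0]],[-1,[-0.003,0.003,0.11],[-0.3,-0.3,0]],[-1,[-0.003,0.003,0.115],[-0.3,-0.3,0]],[-1,[-0.003,0.003,0.118],[-0.3,-0.3,0]],[-1,[-0.003,0.003,0.119],[-0.3,-0.3,0]],[-1,[-0.003,0.003,0.12],[-0.3,-0.3,0]],[-1,[-0.003,0.003,0.12],[-0.3,-0.3,0]]]'; python3 -c "
from h import *
plan(542.6,57.2,21,175.6)"
```

```text
clock: 6.12
tool_pos: [0.5443, 0.0586, 0.029]
orientation: [179.9, 0.2, 175.6]
force: [0.4, 0.0, -2.0]
opening: 0.0398
gripper_force: 30.0
shift [0.0016, -0.0016, 0.008] turn [0.1, 0.16, -0.02] F [ 0.4  0.  -2. ] t 6.1167
```

```bash
python3 -m pendant '[[-1,[0,0,0.001],[0,0,0]],[-1,[0,0,0.002],[0,0,0]],[-1,[0,0,0.003],[0,0,0]],[-1,[0,0,0.004],[0,0,0]],[-1,[0,0,0.005],[0,0,0]],[-1,[0,0,0.0055],[0,0,0]],[-1,[0,0,0.006],[0,0,0]],[-1,[0,0,0.006],[0,0,0]]]'; python3 -m pendant '[[-1,[0,0,0.0005],[0,0,0]],[-1,[0,0,0.001],[0,0,0]],[-1,[0,0,0.001],[0,0,0]]]'
```

```text
clock: 6.78
tool_pos: [0.5434, 0.0581, 0.0217]
orientation: [180.0, 0.0, 175.6]
force: [-0.3, -0.1, -1.9]
opening: 0.0395
gripper_force: 30.0
clock: 7.03
tool_pos: [0.5436, 0.0582, 0.0209]
orientation: [180.0, 0.1, 175.6]
force: [1.1, 0.1, -2.0]
opening: 0.0396
gripper_force: 30.0
```

```bash
python3 -m pendant '[[-1,[0,0,0.0005],[0,0,0]],[-1,[0,0,0.001],[0,0,0]],[-1,[0,0,0.001],[0,0,0]]]'|grep -E "tool|force"; python3 -m pendant '[[-1,[0,0,0.0005],[0,0,0]],[-1,[0,0,0.001],[0,0,0]],[-1,[0,0,0.001],[0,0,0]]]'|grep -E "tool|force"
```

```text
tool_pos: [0.5442, 0.0582, 0.0208]
force: [-0.4, -0.5, 6.4]
gripper_force: 30.0
tool_pos: [0.5451, 0.0581, 0.0208]
force: [-1.9, -2.8, 13.8]
gripper_force: 30.0
```

It's on the floor. Ease off 1 mm, open, then lift.

```bash
python3 -m pendant '[[-1,[0,0,-0.001],[0,0,0]],[0.3,[0,0,-0.001],[0,0,0]],[0.3,[0,0,-0.001],[0,0,0]],[0.3,[0,0,-0.001],[0,0,0]],[0.3,[0,0,-0.001],[0,0,0]],[0.3,[0,0,-0.03],[0,0,0]],[0.3,[0,0,-0.07],[0,0,0]],[0.3,[0,0,-0.11],[0,0,0]],[0.3,[0,0,-0.15],[0,0,0]],[0.3,[0,0,-0.15],[0,0,0]]]'; python3 -c "
from h import *
th=np.radians(-4.4);ex=np.array([np.cos(th),np.sin(th)]);ey=np.array([-ex[1],ex[0]])
O=np.array([614.4,51.7])
t=O-200*ex+62*ey
print(t);plan(t[0],t[1],175,175.6);plan(t[0],t[1],52,175.6)
"
```

```text
clock: 8.37
tool_pos: [0.5476, 0.0592, 0.1772]
orientation: [179.7, 0.7, 175.7]
force: [1.5, 0.4, 0.4]
opening: 0.0573
gripper_force: 0.0
[419.7460293  128.86107626]
shift [0.1328, 0.0598, 0.0008] turn [0.27, 0.71, 0.06] F [1.5 0.4 0.4] t 8.3667
shift [0.1343, 0.0592, 0.1238] turn [0.27, 0.71, 0.06] F [1.5 0.4 0.4] t 8.3667
```

```bash
python3 -m pendant '[[-1,[0.133,0.062,0],[0,0.5,0]],[-1,[0.133,0.062,0],[0,0.5,0]],[-1,[0.133,0.062,0],[0,0.5,0]],[-1,[0.133,0.062,0],[0,0.5,0]],[-1,[0.133,0.062,0.03],[0,0.5,0]],[-1,[0.133,0.062,0.07],[0,0.5,0]],[-1,[0.133,0.062,0.11],[0,0.5,0]],[-1,[0.133,0.062,0.124],[0,0.5,0]],[-1,[0.133,0.062,0.124],[0,0.5,0]],[-1,[0.133,0.062,0.124],[0,0.5,0]]]'; python3 -c "
from h import *
import cv2
plan(419.7,128.9,50,175.6)
im=viewer.snapshot('top')
a=cv2.resize(im[80:290,200:370,::-1],None,fx=2.4,fy=2.4,interpolation=2)
b=viewer.snapshot('wrist')[:,:,::-1];b=cv2.resize(b,(390,292))
m=np.zeros((504,800,3),np.uint8);m[:a.shape[0],:a.shape[1]]=a;m[:292,410:]=b
cv2.imwrite('pics/t3.png',m)"
```

```text
clock: 9.2
tool_pos: [0.4154, 0.13, 0.0445]
orientation: [-179.9, -0.5, 175.6]
force: [-0.5, -0.2, 1.8]
opening: 0.0013
gripper_force: 0.0
shift [-0.0043, -0.0007, -0.0056] turn [-0.06, -0.53, -0.01] F [-0.5 -0.2  1.8] t 9.2
```

View pics/t3.png

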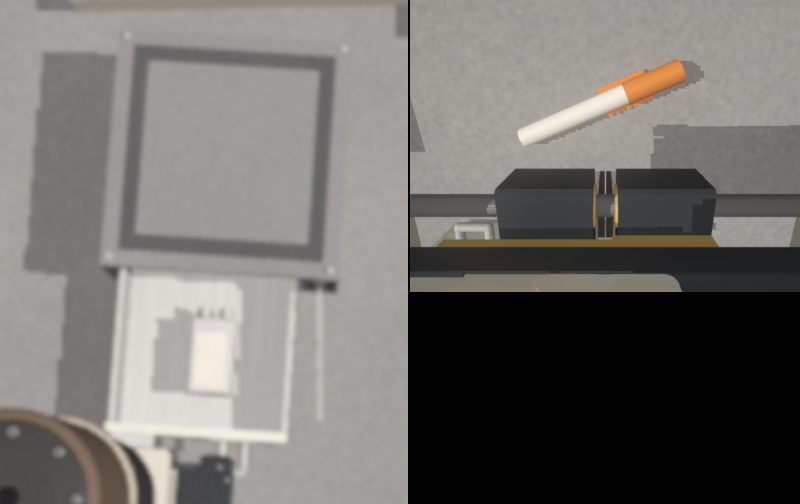

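The module lies flat in the drawer at (212,355) in the left panel, and the fingers stand in front of the lip. Pushing now.

```bash
python3 -m pendant '[[-1,[-0.015,0,-0.004],[0,0,0]],[-1,[-0.028,0,-0.006],[0,0,0]],[-1,[-0.036,0,-0.006],[0,0,0]],[-1,[-0.044,0,-0.006],[0,0,0]],[-1,[-0.054,0,-0.006],[0,0,0]],[-1,[-0.064,0,-0.006],[0,0,0]],[-1,[-0.074,0,-0.006],[0,0,0]],[-1,[-0.084,0,-0.006],[0,0,0]],[-1,[-0.094,0,-0.006],[0,0,0]],[-1,[-0.104,0,-0.006],[0,0,0]]]'; python3 -m pendant '[[-1,[-0.010,0,0],[0,0,0]],[-1,[-0.020,0,0],[0,0,0]],[-1,[-0.030,0,0],[0,0,0]],[-1,[-0.040,0,0],[0,0,0]],[-1,[-0.048,0,0],[0,0,0]],[-1,[-0.055,0,0],[0,0,0]],[-1,[-0.060,0,0],[0,0,0]],[-1,[-0.064,0,0],[0,0,0]],[-1,[-0.067,0,0],[0,0,0]],[-1,[-0.068,0,0],[0,0,0]]]'
```

```text
clock: 10.13
tool_pos: [0.5202, 0.1219, 0.0497]
orientation: [180.0, -0.5, 175.6]
force: [-2.4, -0.3, 2.2]
opening: 0.0003
gripper_force: 1.1
clock: 10.97
tool_pos: [0.5875, 0.117, 0.0494]
orientation: [180.0, -0.4, 175.6]
force: [-2.2, -0.5, 0.4]
opening: 0.0004
gripper_force: 0.8
```

```bash
python3 -m pendant '[[-1,[-0.002,0,0],[0,0,0]],[-1,[-0.004,0,0],[0,0,0]],[-1,[-0.006,0,0],[0,0,0]],[-1,[-0.007,0,0],[0,0,0]],[-1,[-0.008,0,0],[0,0,0]],[-1,[-0.009,0,0],[0,0,0]],[-1,[-0.009,0,0],[0,0,0]]]'|grep -E "tool|force: \["; python3 -m pendant '[[-1,[-0.001,0,0],[0,0,0]],[-1,[-0.002,0,0],[0,0,0]],[-1,[-0.003,0,0],[0,0,0]],[-1,[-0.003,0,0],[0,0,0]]]'|grep -E "tool|force: \["
```

```text
tool_pos: [0.5965, 0.1163, 0.0494]
force: [-1.1, -0.2, -0.1]
tool_pos: [0.5972, 0.1162, 0.0494]
force: [-10.4, 2.4, 6.4]
```

```bash
python3 -m pendant '[[-1,[-0.001,0,0],[0,0,0]],[-1,[-0.001,0,0],[0,0,0]]]'|grep -E "tool|force: \["; python3 -m pendant '[[-1,[0.02,0,0],[0,0,0]],[-1,[0.05,0,0],[0,0,0]],[-1,[0.05,0,-0.04],[0,0,0]],[-1,[0.05,0,-0.08],[0,0,0]],[-1,[0.05,0,-0.12],[0,0,0]],[-1,[0.05,0,-0.12],[0,0,0]]]' | grep -E "tool|clock"
```

```text
tool_pos: [0.5972, 0.1161, 0.0493]
force: [-14.3, 5.0, 10.3]
clock: 12.55
tool_pos: [0.556, 0.1215, 0.1789]
```

```bash
cat >> h.py <<'E'
th=np.radians(-4.4);ex=np.array([np.cos(th),np.sin(th)]);ey=np.array([-ex[1],ex[0]]);O=np.array([614.4,51.7])
def S(x,y): return O+x*ex+y*ey
E
python3 -c "
from h import *
from plant import sensors
import cv2
print(sensors.get_obs()['joint_pos'])
plan(*S(-112,-155),175,265.6)
cv2.imwrite('pics/t4raw.png',viewer.snapshot('top')[:,:,::-1])"
```

```text
[  31.92835162   12.49028338  -17.0841113    -0.14228095  -59.96067318
 -126.16351974]
shift [0.0488, -0.22, 0.0022] turn [0.06, 0.53, -89.91] F [ 1.3 -0.2  0.1] t 12.55
```

```bash
python3 -m pendant '[[-1,[0.049,-0.22,0.002],[0,0.5,-64.9]],[-1,[0.049,-0.22,0.002],[0,0.5,-64.9]],[-1,[0.049,-0.22,0.002],[0,0.5,-64.9]],[-1,[0.049,-0.22,0.002],[0,0.5,-64.9]],[-1,[0.049,-0.22,0.002],[0,0.5,-64.9]],[-1,[0.049,-0.22,0.002],[0,0.5,-64.9]],[-1,[0.049,-0.22,0.002],[0,0.5,-64.9]],[-1,[0.049,-0.22,0.002],[0,0.5,-64.9]],[-1,[0.049,-0.22,0.002],[0,0.5,-64.9]],[-1,[0.049,-0.22,0.002],[0,0.5,-64.9]]]'; python3 -c "
from h import *
import cv2
plan(*S(-112,-155),48,265.6)
im=viewer.snapshot('top')
cv2.imwrite('pics/t4.png',cv2.resize(im[170:330,230:430,::-1],None,fx=4,fy=3.75,interpolation=2))
"
```

```text
clock: 13.43
tool_pos: [0.4855, -0.0963, 0.1676]
orientation: [179.3, -0.5, -119.1]
force: [0.4, -0.1, 0.3]
opening: 0.0002
gripper_force: 0.0
shift [-0.0055, -0.0051, 0.1195] turn [0.77, -0.39, -24.75] F [ 0.4 -0.1  0.3] t 13.4333
```

View pics/t4.png

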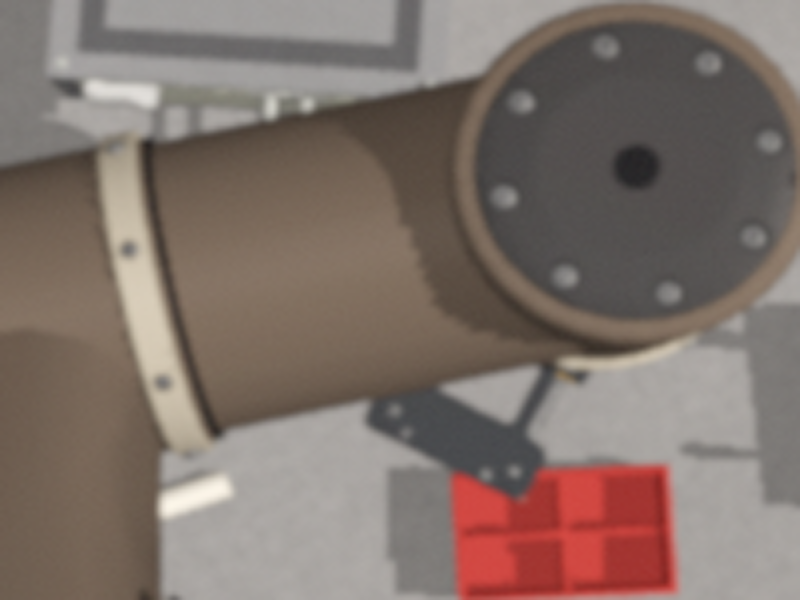

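The drawer is home, with the lip and staple at the roof edge around (120,92) and (289,105). The way down at the hasp's right is clear, with the shell (32 high) below.

```bash
python3 -m pendant '[[-1,[-0.0055,-0.005,0.03],[0.7,-0.4,-24.7]],[-1,[-0.0055,-0.005,0.06],[0.7,-0.4,-24.7]],[-1,[-0.0055,-0.005,0.09],[0.7,-0.4,-24.7]],[-1,[-0.0055,-0.005,0.11],[0.7,-0.4,-24.7]],[-1,[-0.0055,-0.005,0.118],[0.7,-0.4,-24.7]],[-1,[-0.0055,-0.005,0.118],[0.7,-0.4,-24.7]]]'; python3 -c "
from h import *
T=viewer.camera_params('top');p=pz(T,302.3,198,.061)[:2]*1000;print('legs store',(p-O)@ex,(p-O)@ey)
from plant import sensors
o=sensors.get_obs();c=o['tool_pos'][:2]*1000;yaw=np.radians(o['orientation'][2])
H=np.array([-4,-96])
for a,rho in ((95,108),(85,108),(75,108),(65,108),(55,108),(45,109),(36,109),(28,110),(20,110),(13,110),(7,110),(3,110),(0,110),(-1,110)):
    t=np.radians(a);d=np.array([-np.sin(t),np.cos(t)]);n=np.array([-np.cos(t),-np.sin(t)])
    q=H+rho*d+2*n-[21,9.5];w=S(*q)-c
    print(a,np.round(q),'tool',np.round([w[0]*np.cos(yaw)+w[1]*np.sin(yaw),w[0]*np.sin(yaw)-w[1]*np.cos(yaw)],1))
"
```

```text
clock: 13.98
tool_pos: [0.4894, -0.0941, 0.048]
orientation: [179.7, -0.0, -95.0]
force: [0.2, -0.4, -0.0]
opening: 0.0004
gripper_force: 0.0
legs store -5.961090605929036 -29.103513621846517
95 [-132. -117.] tool [-37.8  19.4]
85 [-133.  -98.] tool [-56.6  19.9]
75 [-130.  -79.] tool [-75.3  17.2]
65 [-124.  -62.] tool [-93.2  11.3]
55 [-115.  -45.] tool [-109.7    2.3]
45 [-103.  -30.] tool [-125.2   -8.6]
36 [-91. -18.] tool [-136.7  -21.3]
28 [-78.  -9.] tool [-146.   -33.5]
20 [-65.  -3.] tool [-152.6  -47.3]
13 [-52.   1.] tool [-156.8  -60.1]
7 [-40.   3.] tool [-159.1  -71.4]
3 [-33.   4.] tool [-160.  -79.]
0 [-27.   4.] tool [-160.4  -84.7]
-1 [-25.   5.] tool [-160.4  -86.7]
```

```bash
python3 -m pendant '[[-1,[-0.020,0.010,0],[0,0,0]],[-1,[-0.038,0.019,0],[0,0,0]],[-1,[-0.047,0.020,0],[0,0,0]],[-1,[-0.057,0.020,0],[0,0,0]],[-1,[-0.066,0.019,0],[0,0,0]],[-1,[-0.075,0.017,0],[0,0,0]],[-1,[-0.084,0.014,0],[0,0,0]],[-1,[-0.093,0.011,0],[0,0,0]],[-1,[-0.110,0.002,0],[0,0,0]],[-1,[-0.125,-0.009,0],[0,0,0]]]'; python3 -m pendant '[[-1,[-0.006,-0.006,0],[0,0,0]],[-1,[-0.012,-0.012,0],[0,0,0]],[-1,[-0.021,-0.025,0],[0,0,0]],[-1,[-0.027,-0.038,0],[0,0,0]],[-1,[-0.032,-0.051,0],[0,0,0]],[-1,[-0.034,-0.060,0],[0,0,0]],[-1,[-0.035,-0.066,0],[0,0,0]],[-1,[-0.035,-0.070,0],[0,0,0]],[-1,[-0.035,-0.073,0],[0,0,0]],[-1,[-0.035,-0.074,0],[0,0,0]]]'
```

```text
clock: 14.82
tool_pos: [0.5107, 0.031, 0.0499]
orientation: [179.9, 0.0, -94.9]
force: [-0.1, -0.7, -0.4]
opening: 0.0004
gripper_force: 0.3
clock: 15.65
tool_pos: [0.5868, 0.0582, 0.0496]
orientation: [179.9, 0.0, -94.9]
force: [-0.2, 0.5, -0.8]
opening: 0.0003
gripper_force: 0.1
```

```bash
python3 -m pendant '[[-1,[0,-0.001,0],[0,0,0]],[-1,[0,-0.002,0],[0,0,0]],[-1,[0,-0.003,0],[0,0,0]],[-1,[0,-0.003,0],[0,0,0]]]'|grep -E "tool|force: \["; python3 -m pendant '[[-1,[0,-0.001,0],[0,0,0]],[-1,[0,-0.002,0],[0,0,0]],[-1,[0,-0.003,0],[0,0,0]],[-1,[0,-0.003,0],[0,0,0]]]'|grep -E "tool|force: \["
```

```text
tool_pos: [0.5898, 0.0582, 0.0499]
force: [1.3, -0.1, -0.6]
tool_pos: [0.593, 0.0581, 0.0498]
force: [0.5, -1.0, 0.2]
```

```bash
python3 -m pendant '[[-1,[0,-0.001,0],[0,0,0]],[-1,[0,-0.002,0],[0,0,0]],[-1,[0,-0.003,0],[0,0,0]],[-1,[0,-0.003,0],[0,0,0]]]'|grep -E "tool|force: \["; python3 -m pendant '[[-1,[0,-0.001,0],[0,0,0]],[-1,[0,-0.002,0],[0,0,0]],[-1,[0,-0.003,0],[0,0,0]],[-1,[0,-0.003,0],[0,0,0]]]'|grep -E "tool|force: \["
```

```text
tool_pos: [0.5934, 0.0579, 0.0496]
force: [-11.0, 3.5, 8.0]
tool_pos: [0.5937, 0.0578, 0.0495]
force: [-20.8, 8.8, 16.1]
```

The hasp is on its stop. I'll back off and look down at the staple.

```bash
python3 -m pendant '[[-1,[0,0.02,0],[0,0,0]],[-1,[0,0.04,0],[0,0,0]],[-1,[0,0.04,-0.04],[0,0,0]],[-1,[0,0.04,-0.08],[0,0,0]],[-1,[0,0.04,-0.12],[0,0,0]],[-1,[0,0.04,-0.12],[0,0,0]]]' | grep -E "tool|clock"; python3 -c "
from h import *
plan(*S(-18,-28.5),170,175.6)"
```

```text
clock: 17.48
tool_pos: [0.5636, 0.062, 0.1786]
shift [0.0347, -0.0335, 0.0088] turn [-0.29, 0.7, 89.67] F [1.4 1.  1.6] t 17.4833
```

```bash
python3 -m pendant '[[-1,[0.035,-0.033,0.009],[-0.1,0.3,70]],[-1,[0.035,-0.033,0.009],[-0.1,0.3,70]],[-1,[0.035,-0.033,0.009],[-0.1,0.3,70]],[-1,[0.035,-0.033,0.009],[-0.1,0.3,70]],[-1,[0.035,-0.033,0.009],[-0.1,0.3,70]],[-1,[0.035,-0.033,0.009],[-0.1,0.3,70]],[-1,[0.035,-0.033,0.009],[-0.1,0.3,70]],[-1,[0.035,-0.033,0.009],[-0.1,0.3,70]],[-1,[0.035,-0.033,0.009],[-0.1,0.3,70]],[-1,[0.035,-0.033,0.009],[-0.1,0.3,70]]]' | grep -E "tool|clock"; python3 -m pendant '[[-1,[0,0,0],[0,0,6]],[-1,[0,0,0],[0,0,12]],[-1,[0,0,0],[0,0,18]],[-1,[0,0,0],[0,0,19.7]],[-1,[0,0,0],[0,0,19.7]],[-1,[0,0,0],[0,0,19.7]]]'; python3 -c "
from h import *
import pickle,cv2
P=viewer.camera_params('wrist');im=viewer.snapshot('wrist');pickle.dump(P,open('w2.pkl','wb'))
cv2.imwrite('pics/w2.png',im[:,:,::-1])
print(proj(P,[*S(-18,-28.5)/1000,.061]))
plan(458,-316.5,190,183.6-0)"
```

```text
clock: 18.32
tool_pos: [0.5893, 0.0232, 0.1607]
clock: 18.82
tool_pos: [0.5892, 0.0232, 0.1608]
orientation: [-179.9, -0.3, 175.6]
force: [0.5, -0.2, -1.0]
opening: 0.0007
gripper_force: 0.0
(np.float64(324.47213080662556), np.float64(245.69839156961243))
shift [0.1046, -0.3489, -0.0278] turn [-0.13, -0.32, -8.04] F [ 0.6  0.7 -0.3] t 18.8667
```

View pics/w2.png

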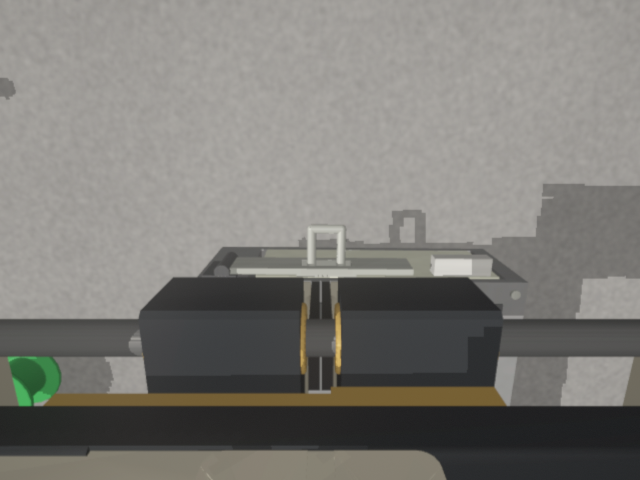

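Wrist view: the hasp strap is shut with the staple through its slot. The staple's outer legs are at u = 306 and 346, the cross bar spans v ≈ 226 to 234, and the finger gap is at u ≈ 320.5.

```bash
python3 -c "
from h import *
import pickle,cv2
P=pickle.load(open('w2.pkl','rb'))
print('tcp proj',proj(P,[.5892,.0232,.161]),proj(P,[.5892,.0232,.2]))
for n,u,v,z in (('barouter',326,226,.061),('barinner',326,234.5,.061),('legL',306,245,.061),('legR',346,245,.061),('hasp front top',370,261,.07),('hasp tip',413,265,.07),('hinge end',233,265,.07)):
    p=pz(P,u,v,z)[:2]*1000;print(n,np.round(p,1),np.round([(p-O)@ex,(p-O)@ey],1))
im=cv2.imread('pics/w2.png').astype(int).sum(2)//3
print(im[245,298:356]);print(im[218:270,326]);print(im[250:275,380])
"
```

```text
tcp proj (np.float64(321.8900538534163), np.float64(300.0523295522837)) (np.float64(322.02414961755096), np.float64(347.9010322006628))
barouter [580.8  26.7] [-31.6 -27.5]
barinner [586.6  26.3] [-25.8 -27.5]
legL [592.8  12.4] [-18.5 -40.9]
legR [594.9  39.1] [-18.5 -14.1]
hasp front top [604.3  53.7] [-10.2   1.2]
hasp tip [609.2  81.6] [-7.5 29.4]
hinge end [600.2 -36. ] [ -7.4 -88.5]
[150 125 120 120 121 122 123 124 134 164 194 202 200 189 177 162 142 126
 120 122 123 122 123 122 123 123 123 123 122 122 122 121 122 122 122 122
 121 122 127 159 201 210 202 189 176 157 136 125 124 123 122 121 121 120
 121 120 120 120]
[162 161 161 161 161 155 144 150 167 179 189 193 187 181 169 159 162 162
 162 161 159 148 126 123 125 125 124 122 118 107  95 110 133 137 137 137
 137 137 138 130 113 116 131 141 141 141 140 132 113 113 137 171]
[122 134 135 135 135 134 134 129 115 110 110 110 111 111 109 109 110 113
 129 164 185 186 187 186 176]
```

```bash
python3 -m pendant '[[0,[0.1046,-0.349,-0.028],[0,0,-8]],[0,[0.1046,-0.349,-0.028],[0,0,-8]],[0,[0.1046,-0.349,-0.028],[0,0,-8]],[0,[0.1046,-0.349,-0.028],[0,0,-8]],[0,[0.1046,-0.349,-0.028],[0,0,-8]],[0,[0.1046,-0.349,-0.028],[0,0,-8]],[0,[0.1046,-0.349,-0.028],[0,0,-8]],[0,[0.1046,-0.349,-0.028],[0,0,-8]],[0,[0.1046,-0.349,-0.028],[0,0,-8]],[0,[0.1046,-0.349,-0.028],[0,0,-8]]]'; python3 -m pendant '[[0,[0,0,0],[0,0,0]],[0,[0,0,0],[0,0,0]]]' >/dev/null;python3 -c "
from h import *
import pickle,cv2
P=viewer.camera_params('wrist');im=viewer.snapshot('wrist');pickle.dump(P,open('w3.pkl','wb'))
cv2.imwrite('pics/w3.png',im[:,:,::-1])
print(proj(P,[.458,-.3165,.097]),proj(P,[.458,-.3165,.059]))
plan(458,-316.5,190,183.6)"
```

```text
clock: 19.7
tool_pos: [0.4554, -0.3206, 0.1908]
orientation: [-179.8, -0.3, -176.7]
force: [0.9, 0.9, 0.4]
opening: 0.0436
gripper_force: 0.0
(np.float64(321.50030886374964), np.float64(242.55402152075987)) (np.float64(321.4352203752573), np.float64(228.64707082734373))
shift [-0.0005, -0.0006, 0.0002] turn [-0.1, -0.34, -0.09] F [-0.4  0.1  0.2] t 19.9167
```

View pics/w3.png

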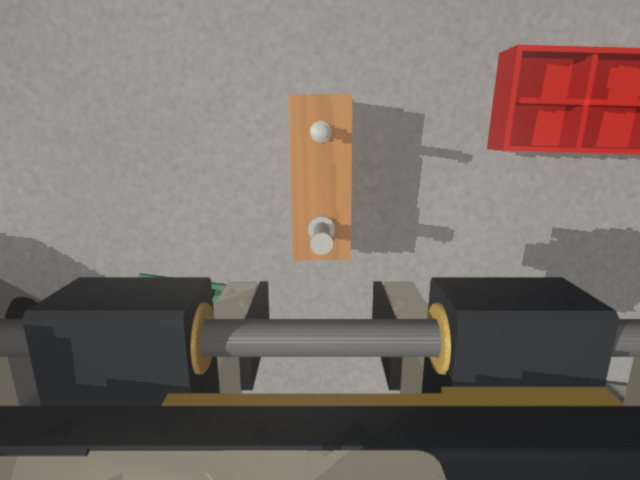

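Wrist view: the pin's rim is at (321.5,243), within 1 px of the prediction and centred between the fingers. The trimmer is at (320,131). Descending.

```bash
python3 -m pendant '[[0,[-0.0005,-0.0005,0.04],[0,-0.3,0]],[0,[-0.0005,-0.0005,0.07],[0,-0.3,0]],[0,[-0.0005,-0.0005,0.095],[0,-0.3,0]],[0,[-0.0005,-0.0005,0.115],[0,-0.3,0]],[0,[-0.0005,-0.0005,0.125],[0,-0.3,0]],[0,[-0.0005,-0.0005,0.127],[0,-0.3,0]],[0,[-0.0005,-0.0005,0.127],[0,-0.3,0]],[0,[-0.0005,-0.0005,0.127],[0,-0.3,0]]]'; python3 -m pendant '[[-0.4,[0,0,0],[0,0,0]],[-0.6,[0,0,0],[0,0,0]],[-0.8,[0,0,0],[0,0,0]],[-1,[0,0,0],[0,0,0]],[-1,[0,0,0],[0,0,0]],[-1,[0,0,0],[0,0,0]],[-1,[0,0,0],[0,0,0]]]'
```

```text
clock: 20.58
tool_pos: [0.4583, -0.3171, 0.0644]
orientation: [-179.8, 0.0, -176.5]
force: [0.1, 0.3, 0.7]
opening: 0.0437
gripper_force: 0.0
clock: 21.17
tool_pos: [0.4572, -0.3172, 0.0635]
orientation: [-179.9, -0.0, -176.5]
force: [-0.2, 1.0, 2.2]
opening: 0.0122
gripper_force: 30.0
```

```bash
python3 -m pendant '[[-1,[0,0,-0.01],[0,0,0]],[-1,[0,0,-0.03],[0,0,0]],[-1,[0,0,-0.06],[0,0,0]],[-1,[0,0,-0.09],[0,0,0]],[-1,[0,0,-0.11],[0,0,0]],[-1,[0,0,-0.11],[0,0,0]],[-1,[0,0,-0.11],[0,0,0]]]'; python3 -c "
from h import *
plan(*S(-17,-27.3),165,175.6)"
```

```text
clock: 21.75
tool_pos: [0.4579, -0.3171, 0.1752]
orientation: [-179.8, 0.1, -176.5]
force: [-0.2, 0.2, -0.9]
opening: 0.0127
gripper_force: 30.0
shift [-0.158, 0.334, 0.0096] turn [-0.16, 0.15, 7.87] F [-0.2  0.2 -0.9] t 21.75
```

```bash
python3 -m pendant '[[-1,[-0.158,0.334,0.01],[0,0,7.9]],[-1,[-0.158,0.334,0.01],[0,0,7.9]],[-1,[-0.158,0.334,0.01],[0,0,7.9]],[-1,[-0.158,0.334,0.01],[0,0,7.9]],[-1,[-0.158,0.334,0.01],[0,0,7.9]],[-1,[-0.158,0.334,0.01],[0,0,7.9]],[-1,[-0.158,0.334,0.01],[0,0,7.9]],[-1,[-0.158,0.334,0.01],[0,0,7.9]],[-1,[-0.158,0.334,0.01],[0,0,7.9]],[-1,[-0.158,0.334,0.01],[0,0,7.9]]]'|grep -E "tool|clock"; python3 -m pendant '[[-1,[0,0,0.01],[0,0,0]],[-1,[0,0,0.02],[0,0,0]],[-1,[0,0,0.03],[0,0,0]],[-1,[0,0,0.03],[0,0,0]],[-1,[0,0,0.03],[0,0,0]]]'; python3 -c "
from h import *
import pickle,cv2
plan(*S(-17,-27.3),135,175.6)
P=viewer.camera_params('wrist');im=viewer.snapshot('wrist');pickle.dump(P,open('w4.pkl','wb'))
cv2.imwrite('pics/w4.png',cv2.resize(im[190:400,200:460,::-1],None,fx=2.8,fy=2.8,interpolation=2))
"
```

```text
clock: 22.58
tool_pos: [0.5965, 0.0314, 0.161]
clock: 23.0
tool_pos: [0.5936, 0.0246, 0.1313]
orientation: [-179.8, -0.2, 175.5]
force: [0.5, -0.2, -0.5]
opening: 0.0123
gripper_force: 30.0
shift [-0.0016, 0.0013, -0.0037] turn [-0.17, -0.16, -0.12] F [ 0.5 -0.2 -0.5] t 23.0
```

View pics/w4.png

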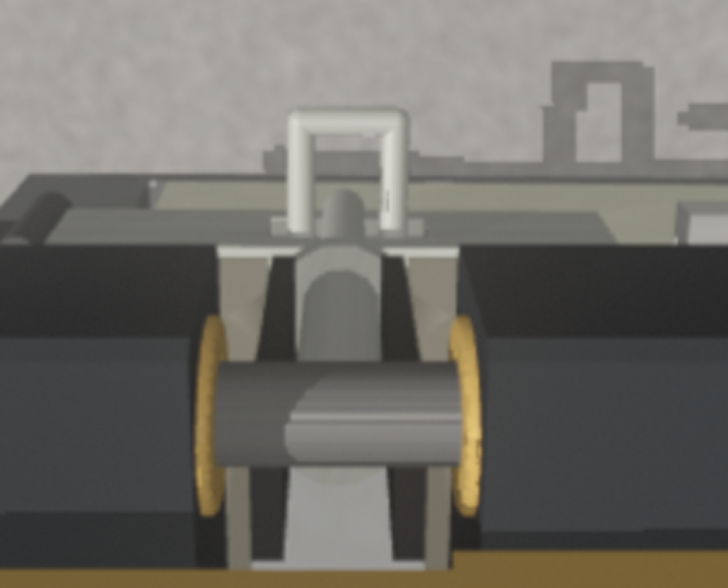

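Close view: the pin tip (344,200) hangs between the staple's inner legs (312 and 382), about 0.5 mm left of centre. I'll correct that and lower carefully.

```bash
python3 -m pendant '[[-1,[-0.001,0.001,0],[0,0,0]],[-1,[-0.001,0.001,0.004],[0,0,0]],[-1,[-0.001,0.001,0.008],[0,0,0]],[-1,[-0.001,0.001,0.012],[0,0,0]],[-1,[-0.001,0.001,0.016],[0,0,0]],[-1,[-0.001,0.001,0.020],[0,0,0]],[-1,[-0.001,0.001,0.024],[0,0,0]],[-1,[-0.001,0.001,0.028],[0,0,0]],[-1,[-0.001,0.001,0.028],[0,0,0]]]';  python3 -c "
from h import *
plan(*S(-17,-27.3),69.5,175.6)"
```

```text
clock: 23.8
tool_pos: [0.5952, 0.0267, 0.1035]
orientation: [-179.9, -0.1, 175.6]
force: [-0.0, -0.2, -0.6]
opening: 0.0125
gripper_force: 30.0
shift [-0.0003, -0.0008, 0.034] turn [-0.14, -0.11, -0.04] F [-0.  -0.2 -0.6] t 23.8
```

```bash
python3 -m pendant '[[-1,[0,0,0.005],[0,0,0]],[-1,[0,0,0.01],[0,0,0]],[-1,[0,0,0.015],[0,0,0]],[-1,[0,0,0.02],[0,0,0]],[-1,[0,0,0.025],[0,0,0]],[-1,[0,0,0.028],[0,0,0]],[-1,[0,0,0.030],[0,0,0]],[-1,[0,0,0.031],[0,0,0]],[-1,[0,0,0.032],[0,0,0]],[-1,[0,0,0.032],[0,0,0]]]';python3 -m pendant '[[-1,[0,0,0.0005],[0,0,0]],[-1,[0,0,0.001],[0,0,0]],[-1,[0,0,0.001],[0,0,0]]]'
```

```text
clock: 24.63
tool_pos: [0.5957, 0.0268, 0.0725]
orientation: [-179.9, -0.0, 175.6]
force: [0.3, 0.3, -0.6]
opening: 0.0124
gripper_force: 30.0
clock: 24.88
tool_pos: [0.5958, 0.0268, 0.0716]
orientation: [-179.9, -0.0, 175.6]
force: [0.1, 0.7, -1.0]
opening: 0.0122
gripper_force: 30.0
```

```bash
python3 -m pendant '[[-1,[0,0,0.0005],[0,0,0]],[-1,[0,0,0.001],[0,0,0]],[-1,[0,0,0.001],[0,0,0]]]'|grep -E "tool|force: \[";python3 -m pendant '[[-1,[0,0,0.0005],[0,0,0]],[-1,[0,0,0.001],[0,0,0]],[-1,[0,0,0.001],[0,0,0]]]'|grep -E "tool|force: \["
```

```text
tool_pos: [0.5957, 0.0267, 0.0705]
force: [-0.3, 0.3, -1.0]
tool_pos: [0.5957, 0.0268, 0.0694]
force: [0.6, 0.7, 0.7]
```

```bash
python3 -m pendant '[[-1,[0,0,0.0005],[0,0,0]],[-1,[0,0,0.001],[0,0,0]],[-1,[0,0,0.001],[0,0,0]]]'|grep -E "tool|force: \["; python3 -m pendant '[[-0.5,[0,0,0],[0,0,0]],[-0.4,[0,0,0],[0,0,0]],[-0.4,[0,0,0],[0,0,0]],[-0.4,[0,0,0],[0,0,0]],[-0.4,[0,0,-0.01],[0,0,0]],[-0.4,[0,0,-0.03],[0,0,0]],[-0.4,[0,0,-0.07],[0,0,0]],[-0.4,[0,0,-0.11],[0,0,0]],[-0.4,[0,0,-0.11],[0,0,0]]]'; python3 -m pendant '[[-0.4,[0.04,0,0],[0,0,0]],[-0.4,[0.07,0,0],[0,0,0]],[-0.4,[0.07,0,0],[0,0,0]],[-0.4,[0.07,0,0],[0,0,0]]]' >/dev/null; python3 -c "
from h import *
import cv2
b=viewer.snapshot('scene')[:,:,::-1][150:330,220:480];b=cv2.resize(b,None,fx=1.5,fy=1.5)
a=viewer.snapshot('wrist')[:,:,::-1][100:480,100:600];a=cv2.resize(a,(480,365))
m=np.zeros((600,800,3),np.uint8);m[:270,:390]=b;m[:0];m[235+0:600,320:800]=a
cv2.imwrite('pics/f.png',m)"
```

```text
tool_pos: [0.596, 0.0267, 0.069]
force: [-0.8, -0.4, 4.9]
clock: 26.38
tool_pos: [0.6001, 0.0275, 0.1879]
orientation: [180.0, 0.7, 175.7]
force: [1.9, 0.4, 1.5]
opening: 0.0265
gripper_force: 0.0
```

View pics/f.png

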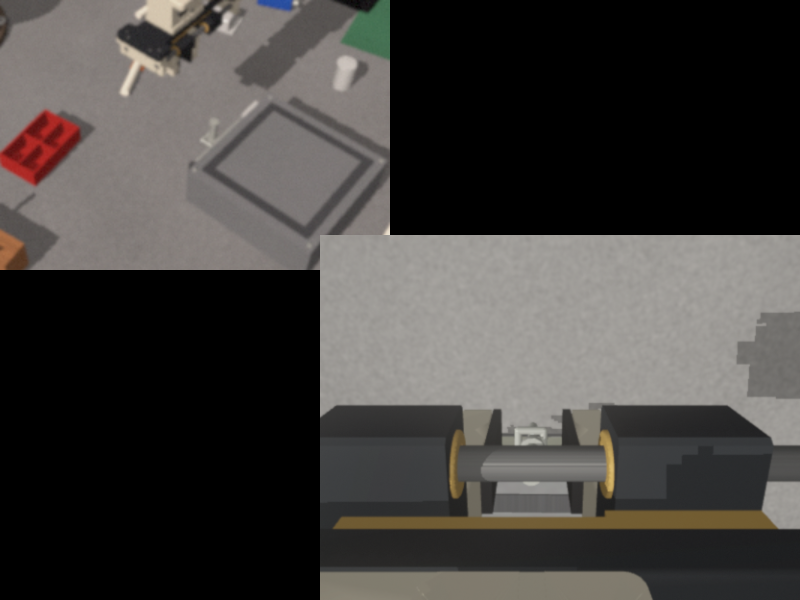

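The pin stands upright in the staple at (212,130), the hasp is shut, and the gripper is clear. Handing in.

```bash
python3 -c "
from plant import workorder
print(workorder.close_job())"
```

```text
the job is handed in; nothing more can be done
None
```

The job is handed in at about 27 s: the module is flat in the closed drawer, the hasp is shut over its staple and the pin is in down to its collar; I viewed 11 pictures, one over the limit of 10.

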